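# Catch and lower the cover of a board test fixture

### The arm

A 7-joint arm with a two-finger parallel gripper is mounted at the origin on the work surface. World frame = base frame: x ahead of the robot, y to its left, z up, the work surface at z = 0. Lengths are in m, angles in rad, forces in N, time in s.
With the tool pointing down it reaches from about 0.4 to 0.85 m from the base axis. Payload 4.5 kg.
Tool frame: the origin (TCP) lies on the centre line of the jaws, within the pads' length; the fingertips stand r.tips_ahead ahead of it and the grasp point (between the pads) is the TCP (r.tips_ahead is the distance from the TCP to the fingertips, in m); z points along the fingers, y is the direction in which the jaws open and shut (so a half turn about z gives the same grasp; the last joint's range is limited). The gripper opens to 88 mm and grips with 3 to 60 N. Pads are 18 mm wide; open, the fingers measure 123 mm over their backs; the gripper's body (75 mm by 187 mm) begins 45 mm behind the grasp point.
Start: joints at [-1.215, 0.689, -0.195, 1.565, 0.157, 0.902, -0.215], TCP at [0.198, 0.593, 0.258] pointing down, gripper open.
Joint ranges: [-3.01, 3.01], [-0.46, 2.08], [-1.47, 1.51], [0.13, 2.56], [-1, 4.14], [0.04, 2.09], [-2.66, 2.66]. Speed limits (rad/s): [2.57, 2.57, 3.14, 3.14, 3.14, 3.14, 3.14].

### API

Orientations are given as a unit quaternion [x, y, z, w].
In Python, from plant import r gives the robot as it stands.
- The arm moves only by the shell command python3 -m inch 'ROWS' [FORCE]. ROWS is JSON, a list of rows, each a list of 5 numbers: the shift along the world's x, y, z in units of 25 mm (1.0 is 25 mm), then the turn about the world's z in units of 6 degrees (1.0 is 6 degrees), then the finger opening in mm, from 0 to 88.1. A call has 1 to 5 rows; each row shifts and turns the commanded pose from where the row before left it; what a row does not reach is not made up. A row lasts 1/10 s, in which the tool goes at most 50 mm and 8.59 degrees, less where a joint would pass 70% of its speed; a pose out of reach is approached as far as the arm can. A call is refused whole if a number of a shift passes 1 or a number of a turn 1, either way. A call with a gripper value outside its range is refused whole. The fingers move at their own pace and stop on an object; FORCE is the grip in N (left out, the last holds). Time passes only in rows, so rows that do not move let the fingers close. It gives the time, the measured TCP pose, the force and the opening at its end, in the units of the state.
- r.get_state(): the state, without advancing time (a new reading comes with each control period).
- r.snapshot(name): name is "scene" or "top" or "wrist"; returns a dict with "pixels" (384x512x3 uint8, red, green, blue), "range_z" (384x512 float32, m along the optical axis (not along the pixel's ray), 0 where there is no reading), "K" (3x3 intrinsics, pixels), "position" and "attitude" of the camera in the world. Camera axes: x right, y up, looking along -z (the intrinsics and any distortion apply to the point x, -y, -z); pixel columns grow to the right and rows downward; lengths in m; the calibration is good to about 2 mm. A picture is of the moment at which its call begins.
- r.finish_job(): hands the job in, once; it reports no verdict.
The state is a dict: "clock": time; "q": joint angles; "qd": joint speeds; "joint_torque": joint torques, N m; "tool_pos": TCP position; "eef_rot": TCP orientation; "contact_force": force on the tool from outside, world axes, zero at the start; "moment": the same for the moment, N m; "opening": opening from 0.0 (shut) to 1.0 (fully open).
Only numpy, scipy, OpenCV 4.12 (cv2) and the standard library are available. Lean on these libraries where they do the work, as an engineer would, in place of code of your own. Each camera call takes 0.05 s, during which the arm holds its last target. There are 200 camera calls.

### The job

The hinged cover of the board test fixture stands open, leaning back. Tip it forward past upright with a fingertip, catch it on the outside of a finger while it is still well open, and lower it on the finger, gently, until it is fully shut and the finger can be drawn away. Do not let it drop onto the fixture at any point, do not pinch or force the cover, and leave the things lying about where they are.

Things in the scene. Friction and masses are not known exactly. Their poses are not given: they have to be found in the camera images.
- fixture: Board test fixture fixed to the bench: grey open-topped box, 140 mm (x) by 200 mm (y), 75 mm high, a circuit board inside. Origin: centre of its underside, on the bench. Its +x runs from its front face (under the lip of the shut cover) to its hinge side, +z up. Its +x points ahead and to the left of the robot (yaw 0.85 to 1.6 rad), so the lip side is on the right. Nothing stands in front of that face.
- cover (a joint): Cover angle, rad: 0 shut and level, 1.57 upright, 1.85 leaning back on its stop (starts 1.7 to 1.85, settles on the stop). Balances near 1.5; tipped below 1.4 it falls shut in some 3.5 to 6 s against a viscous damper, slowly at first, and lands at 0.5 to 0.9 rad/s: a slam. Over the last 0.3 rad keep it under 0.4 rad/s. No spring; 1 to 2 N at the lip carry it, over 20 N is too much.
- cover_hinge (a point): Middle of the hinge axis, 70 mm along the fixture's +x from its origin and 75.5 mm up; the axis runs along the fixture's y. The cover is an aluminium frame with a clear window, 140 by 200 mm, 10 mm thick, about 0.3 kg. Its underside (facing the front when open) lies in the plane of the axis. It follows a finger lowered under it at up to 0.5 rad/s.
- cover_lip (a point): Middle of the free edge of the cover's lip, on its underside, 165 mm from the hinge axis; moves with the cover. The lip is a flat tongue 90 mm wide, 8 mm thick, flush with the underside. Shut, it sticks out 25 mm past the front of the box, only the bench (75 mm down) below it: a finger under it, pointing forward and down, can carry it fully shut and then be drawn back.
- tape: Bystander: roll of paper tape lying flat, 72 mm across, 20 mm high, beside the fixture on the robot's side. Origin: centre of its underside.
- jar: Bystander: small glass jar with a lid, 40 mm across, 50 mm high, beside the fixture on its far side. Origin: centre of its underside.
- parts_box: Bystander: small cardboard box, 45 by 65 mm, 35 mm high, behind the fixture (hinge side). Origin: centre of its underside.
- screwdriver: Bystander: screwdriver lying on the bench to the right, about 200 mm long and 26 mm thick. Origin: under its middle.
- meter: Bystander: hand-held multimeter lying on its back to the right, 150 by 78 mm, 36 mm high. Origin: centre of its underside.
- wrench: Bystander: wrench lying on the bench to the left, about 180 mm long. Origin: under its middle.
- mug: Bystander: white mug to the left, 76 mm across, 90 mm high. Origin: centre of its underside.

How it is judged:
By the outcome, as a careful person would: the job done as asked, in the order asked, and still so for the second after the job is handed in, with the robot touching nothing.
It also fails if it takes over 54 s, if anything falls off the work surface, if the arm or the gripper's body presses on something with over 40 N, if the wrist force passes 120 N, or if a joint passes its speed limit or range.

## Working session

There is one attempt and no reset: what is moved stays moved. The work goes in short steps, Python scripts to look and compute and a shell command to move; the robot and the scene stay as the last step left them, time stands still between calls to the robot, and variables do not carry over. Pictures are saved under pics/ and viewed, about 8 in all and at most 12, crops included, and the job is handed in when it is done.

```bash
ls; mkdir -p pics; python3 - <<'E'
from plant import r
import cv2,numpy as np
s=r.get_state();print({k:np.round(v,3).tolist() for k,v in s.items()},r.tips_ahead)
for n in("scene","top"):
    d=r.snapshot(n);np.savez('pics/%s0.npz'%n,**d)
    cv2.imwrite('pics/%s0.png'%n,d['pixels'][:,:,::-1]);print(n,d['K'].tolist(),d['position'],d['attitude'],[k for k in d])
a=cv2.imread('pics/scene0.png');b=cv2.imread('pics/top0.png')
cv2.imwrite('pics/both0.png',cv2.resize(np.vstack([a,b]),(450*1,600)) if 0 else np.hstack([cv2.resize(a,(400,300)),cv2.resize(b,(400,300))]))
E
```

```text
pics
{'clock': 0.0, 'q': [-1.215, 0.69, -0.195, 1.566, 0.157, 0.902, -0.215], 'qd': [-0.001, 0.0, 0.0, 0.001, 0.001, -0.001, -0.0], 'joint_torque': [-0.001, -52.756, -1.267, -15.343, -0.053, 0.006, 0.0], 'tool_pos': [0.198, 0.592, 0.257], 'eef_rot': [0.16, 0.987, -0.001, -0.0], 'contact_force': [0.513, -0.392, -0.399], 'moment': [-0.022, 0.014, 0.003], 'opening': 1.0} 0.019
scene [[394.0427006301407, 0.0, 252.86514753885072], [0.0, 394.0427006301407, 191.92608747708184], [0.0, 0.0, 1.0]] [ 1.32850079 -0.21244846  0.84187042] [0.31865744 0.24438755 0.53782074 0.74126987] ['pixels', 'range_z', 'K', 'position', 'attitude']
top [[471.4593579294087, 0.0, 263.29048683622074], [0.0, 471.4593579294087, 182.81973867468807], [0.0, 0.0, 1.0]] [ 0.41901532 -0.00903021  1.44730392] [-0.03894142  0.02289238  0.71281464 -0.69989627] ['pixels', 'range_z', 'K', 'position', 'attitude']
```

View pics/scene0.png

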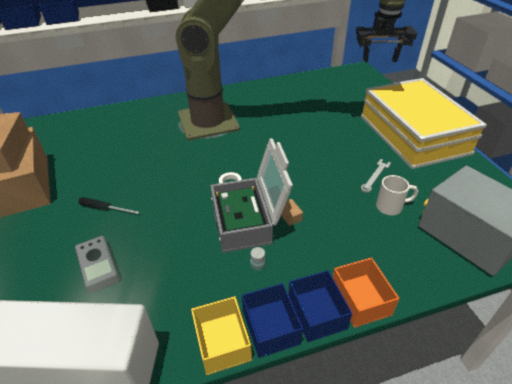

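View pics/top0.png

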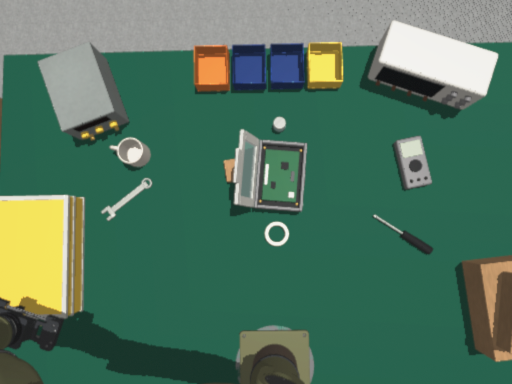

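The scene view shows the fixture at (242,213) with its cover open towards (278,182). In the top view the fixture is centred near (280,176), with the hinge on the left (+y) near (252,175). The tape is at (277,234), the jar at (279,125) and the box at (231,170). Next I'll measure the fixture and look at the gripper up close.

```bash
cat >h.py <<'E'
import numpy as np,cv2
from scipy.spatial.transform import Rotation as R
def cloud(d):
    z=d['range_z'];K=d['K'];v,u=np.mgrid[:z.shape[0],:z.shape[1]]
    p=np.stack([(u-K[0,2])/K[0,0]*z,-(v-K[1,2])/K[1,1]*z,-z],-1)
    w=p@R.from_quat(d['attitude']).as_matrix().T+d['position'];w[z==0]=np.nan;return w
def load(n): return dict(np.load('pics/%s.npz'%n))
E
python3 - <<'E'
from h import *
t=load('top0');w=cloud(t);print('bench',np.round(w[300,150],3))
px=t['pixels'].astype(int)
reg=np.zeros(w.shape[:2],bool);reg[130:220,232:312]=1
m=reg&(abs(w[...,2]-.075)<.006)
P=w[m];rect=cv2.minAreaRect(P[:,:2].astype(np.float32)*1000);print('rim',m.sum(),rect,np.round(cv2.boxPoints(rect)))
m=reg&(w[...,2]>.09);P=w[m];c=P.mean(0);print('cover',m.sum(),c,np.linalg.svd(P-c,full_matrices=False)[2].round(3),P.min(0),P.max(0))
for n,(u,v) in dict(jar=(279,125),box=(229,170),tape=(268,234)).items(): print(n,w[v,u].round(3))
s=load('scene0');ws=cloud(s)
m=np.zeros(ws.shape[:2],bool);m[130:230,250:295]=1;m&=(ws[...,2]>.1);P=ws[m];c=P.mean(0);print('cover scene',m.sum(),c,np.linalg.svd(P-c,full_matrices=False)[2].round(3),P.min(0),P.max(0))
m=reg=np.zeros(ws.shape[:2],bool);m[:80,340:430]=1;m&=(ws[...,1]>.3)&(ws[...,0]<.4)&(ws[...,2]>.15);P=ws[m]
# gripper profile along jaw axis
from plant import r
st=r.get_state();A=R.from_quat(st['eef_rot']).as_matrix();q=(P-st['tool_pos'])@A
for zz in np.arange(-.12,.03,.01):
    k=abs(q[:,2]-zz)<.005
    if k.any(): print(round(zz,3),k.sum(),'y',np.unique((q[k,1]*1000//5*5).astype(int)).tolist(),'x',(q[k,0].min()*1000).round(),(q[k,0].max()*1000).round())
cv2.imwrite('pics/grip.png',cv2.resize(s['pixels'][0:75,340:430,::-1],None,fx=7,fy=7,interpolation=cv2.INTER_CUBIC))
E
```

```text
bench [0.196 0.372 0.002]
rim 633 ((563.99853515625, -28.33525848388672), (142.5501708984375, 200.54591369628906), 84.38798522949219) [[ 457.  -89.]
 [ 657. -109.]
 [ 671.   33.]
 [ 471.   52.]]
cover 1443 [0.57201151 0.06741994 0.1655823 ] [[-0.995  0.1    0.008]
 [ 0.036  0.276  0.96 ]
 [-0.094 -0.956  0.279]] [0.471776   0.03670044 0.09000118] [0.67364281 0.09664958 0.23939528]
jar [ 0.715 -0.029  0.053]
box [0.584 0.125 0.037]
tape [0.39  0.011 0.024]
cover scene 1535 [0.5847528  0.0703284  0.16805279] [[ 0.996 -0.093 -0.002]
 [ 0.027  0.267  0.963]
 [-0.089 -0.959  0.268]] [0.46968253 0.04148446 0.10008788] [0.67415336 0.09938455 0.23686772]
-0.12 45 y [-40, -35, -30, -25, -20, -15, -10, -5, 0, 5, 10, 15] x -24.0 15.0
-0.11 71 y [-40, -35, -30, -25, -20, -15, -10, -5, 0, 5, 10, 15] x -23.0 22.0
-0.1 74 y [-40, -35, -30, -25, -20, -15, -10, -5, 0, 5, 10, 15] x -28.0 14.0
-0.09 340 y [-95, -90, -85, -80, -75, -70, -65, -60, -55, -50, -45, -40, -35, -30, -25, -20, -15, -10, -5, 0, 5, 10, 15, 20, 25, 30, 35, 40, 45, 50, 55, 60, 65, 70, 75, 80, 85, 90, 95] x -39.0 34.0
-0.08 156 y [-
[... 296 characters left out ...]
, 80, 85, 90] x -38.0 34.0
-0.06 170 y [-85, -80, -75, -70, -65, -60, -55, -50, -45, -40, -35, -30, -25, -20, -15, -10, -5, 0, 5, 10, 15, 20, 25, 30, 35, 40, 45, 50, 55, 60, 65, 70, 75, 80, 85] x -39.0 32.0
-0.05 46 y [-85, -80, -75, -70, -65, -60, -55, -40, 50, 55, 60, 65, 70, 75, 80, 85] x -41.0 31.0
-0.04 23 y [-70, -65, -60, -55, 50, 55, 60] x -16.0 9.0
-0.03 34 y [-60, -55, -50, -45, 45, 50, 55, 60] x -15.0 11.0
-0.02 39 y [-60, -55, -50, -45, 45, 50, 55, 60] x -18.0 12.0
-0.01 34 y [-60, -55, -50, -45, 45, 50, 55, 60] x -15.0 2.0
-0.0 28 y [-60, -55, -50, -45, 45, 50, 55, 60] x -18.0 3.0
0.01 33 y [-60, -55, -50, -45, 45, 50, 55, 60] x -17.0 9.0
0.02 4 y [-50, -45, 45, 50] x -11.0 -6.0
```

View pics/grip.png

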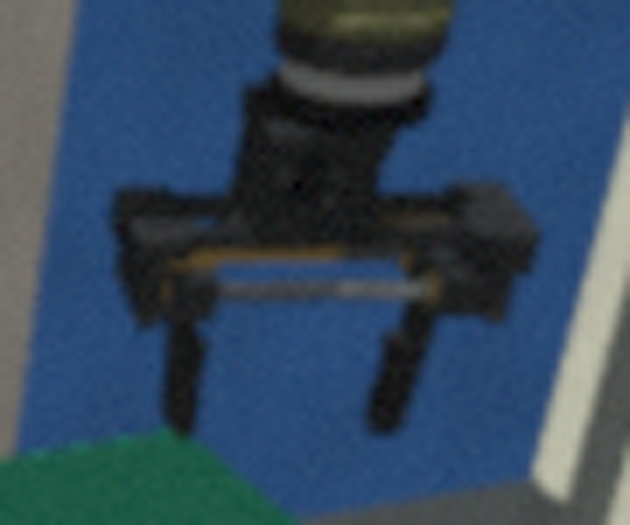

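```bash
python3 - <<'E'
from h import *
w=cloud(load('top0'));m=(w[...,0]>.25)&(w[...,0]<.95)&(w[...,1]>.2);print('max z left',np.nanmax(w[m][:,2]))
E
python3 -m inch '[[1,0,0.3,0,0],[1,0,0.3,0,0],[1,0,0.3,0,0],[1,0,0.3,0,0],[1,0,0.3,0,0]]' 5
python3 -m inch '[[1,0,0.3,0,0],[1,0,0.3,0,0],[1,0,0.3,0,0],[1,0,0.3,0,0],[1,0,0.3,0,0]]'
```

```text
max z left 0.32607039187029807
clock: 0.6
tool_pos: [0.3235, 0.5925, 0.295]
eef_rot: [0.16, 0.987, -0.001, -0.0]
contact_force: [-0.1, 1.4, 0.0]
opening: 0.567
clock: 1.1
tool_pos: [0.4485, 0.5925, 0.3324]
eef_rot: [0.16, 0.987, -0.001, -0.0]
contact_force: [-0.7, -0.2, 0.3]
opening: 0.118
```

```bash

python3 -m inch '[[1,0,1,0,0],[1,0,1,0,0],[1,0,1,0,0],[1,0,1,0,0],[1,0,1,0,0]]'
python3 -m inch '[[1,0,1,0,0],[1,0,1,0,0],[1,0,1,0,0],[1,0,1,0,0],[1,0,1,0,0]]'; python3 -c "
from plant import r;print(r.get_state()['q'])"
```

```text
clock: 1.6
tool_pos: [0.5623, 0.5865, 0.4479]
eef_rot: [0.16, 0.987, 0.004, 0.001]
contact_force: [2.7, -0.2, -0.2]
opening: 0.006
clock: 2.1
tool_pos: [0.575, 0.5666, 0.4527]
eef_rot: [0.144, 0.99, -0.004, 0.007]
contact_force: [-0.5, -0.1, -0.5]
opening: 0.007
[-0.76755251  1.04880543 -1.14444288  0.13882935  1.09520072  2.03092646
  0.38030091]
```

The interface holds the tool vertical, even at the edge of reach. So the lip will have to be carried on the outside of a finger by light pressure and friction, following the lip's arc. I'll move behind the cover.

```bash

python3 -m inch '[[0,-1,-0.3,0.4,0],[0,-1,-0.3,0.4,0],[0,-1,-0.3,0.4,0],[0,-1,-0.3,0.4,0],[0,-1,-0.3,0.4,0]]'
python3 -m inch '[[0,-1,-0.3,0,0],[0,-1,-0.3,0,0],[0,-1,-0.3,0,0],[0,-1,-0.3,0,0],[0,-1,-0.3,0,0]]'
python3 -m inch '[[0,-1,-0.2,0,0],[0,-1,-0.2,0,0],[0,-1,-0.2,0,0],[0,-1,-0.2,0,0],[0,-0.5,0,0,0]]'; cat > g.py <<'E'
from h import *
from plant import r
H=np.array([.571,.042,.0755]);yaw=1.473
def where():
    s=r.get_state();A=R.from_quat(s['eef_rot']).as_matrix();e=np.array([np.cos(yaw),np.sin(yaw)]);f=np.array([-e[1],e[0]])
    d=s['tool_pos']-H;F=s['contact_force']
    print('t',round(s['clock'],2),'pos',np.round(s['tool_pos'],4),'s',round(d[:2]@e,4),'lat',round(d[:2]@f,4),'h',round(d[2],4),'Fs',round(F[:2]@e,2),'Fz',round(F[2],2),'toolz',A[:,2].round(3),'jaw deg',np.degrees(np.arctan2(A[1,1],A[0,1])).round(1))
def cover():
    d=r.snapshot('scene');w=cloud(d);e=np.array([np.cos(yaw),np.sin(yaw)]);f=np.array([-e[1],e[0]])
    q=w-H;s=q[...,:2]@e;l=q[...,:2]@f;h=q[...,2]
    return d,s,l,h
if __name__=='__main__': where()
E
python3 g.py
```

```text
clock: 2.6
tool_pos: [0.5771, 0.4461, 0.4173]
eef_rot: [0.045, 0.999, -0.003, 0.008]
contact_force: [-0.1, 0.4, 0.5]
opening: 0.005
clock: 3.1
tool_pos: [0.577, 0.3213, 0.3798]
eef_rot: [0.046, 0.999, -0.003, 0.007]
contact_force: [0.4, -0.6, 0.2]
opening: 0.004
clock: 3.6
tool_pos: [0.5774, 0.2073, 0.3594]
eef_rot: [0.047, 0.999, -0.004, 0.007]
contact_force: [0.5, -0.3, -0.4]
opening: 0.006
t 3.6 pos [0.5774 0.2073 0.3594] s 0.1651 lat 0.0097 h 0.2839 Fs -0.28 Fz -0.43 toolz [ 0.014 -0.008 -1.   ] jaw deg 84.6
```

```bash

python3 -m inch '[[-0.1,-0.6,-0.9,0,0],[-0.1,-0.6,-1,0,0],[-0.1,-0.6,-1,0,0],[0,-0.4,-1,0,0],[0,0,-1,0,0]]' >/dev/null
python3 -m inch '[[0,0,-0.5,0,0],[0,0,0,0,0]]' >/dev/null; python3 g.py
python3 -m inch '[[0,-0.4,0,0,0],[0,-0.4,0,0,0],[0,-0.3,0,0,0]]'; python3 g.py
python3 - <<'E'
from h import *
from plant import r
d=r.snapshot('scene');np.savez('pics/s1.npz',**d);cv2.imwrite('pics/s1.png',cv2.resize(d['pixels'][90:270,180:330,::-1],None,fx=3.3,fy=3.3,interpolation=cv2.INTER_CUBIC))
E
```

```text
t 4.3 pos [0.5689 0.1552 0.2243] s 0.1125 lat 0.0131 h 0.1488 Fs -0.38 Fz 0.2 toolz [ 0.012 -0.006 -1.   ] jaw deg 84.8
clock: 4.6
tool_pos: [0.57, 0.1268, 0.2268]
eef_rot: [0.046, 0.999, -0.002, 0.008]
contact_force: [0.4, -0.5, -0.1]
opening: 0.005
t 4.6 pos [0.57   0.1268 0.2268] s 0.0843 lat 0.0093 h 0.1513 Fs -0.42 Fz -0.15 toolz [ 0.017 -0.006 -1.   ] jaw deg 84.7
```

View pics/s1.png

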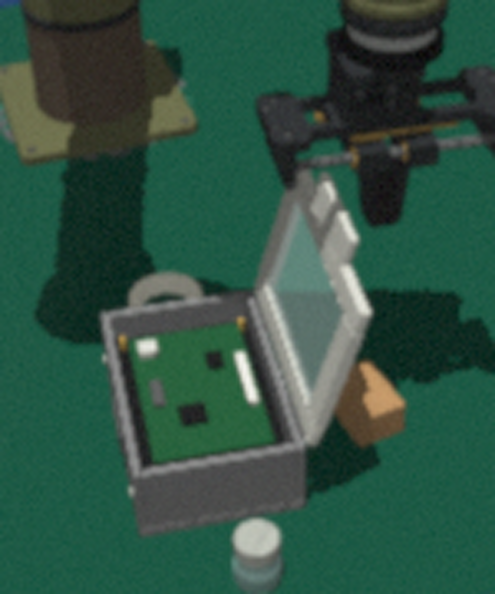

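The crop shows the fingertip at (380,215), behind the open cover with its lip near (335,225), and clear of the box, so I'll push gently.

```bash

python3 -m inch '[[0,-0.4,-0.1,0,0],[0,-0.4,-0.1,0,0],[-0.1,-0.4,0,0,0]]'|grep force; python3 g.py
python3 -m inch '[[0,-0.4,0,0,0],[0,-0.4,0,0,0],[-0.1,-0.4,0,0,0]]' |grep force; python3 g.py
python3 - <<'E'
from g import *
d,s,l,h=cover()
m=(h>.03)&(h<.13)&(abs(l)<.11)&(s>-.12)&(s<.08)&(abs(l)>.02);k=np.polyfit(h[m],s[m],1);print('cover slope angle',np.pi/2+np.arctan(k[0]),k,m.sum())
E
```

```text
contact_force: [1.6, 2.0, 2.1]
t 4.95 pos [0.5674 0.0976 0.2209] s 0.055 lat 0.0091 h 0.1454 Fs 2.14 Fz 2.05 toolz [ 0.016 -0.004 -1.   ] jaw deg 84.7
contact_force: [0.3, 1.1, -0.2]
t 5.25 pos [0.5648 0.0669 0.2208] s 0.0241 lat 0.0086 h 0.1453 Fs 1.1 Fz -0.2 toolz [ 0.016 -0.006 -1.   ] jaw deg 84.7
cover slope angle 1.5610563880276094 [-0.00974025  0.00471639] 463
```

```bash

python3 -m inch '[[0,-0.4,0,0,0],[-0.1,-0.4,0,0,0],[0,-0.2,0,0,0],[0,0.6,0.5,0,0],[0,0,1,0,0]]'|grep force; python3 g.py
python3 -m inch '[[0,-0.2,1,0,0],[-0.1,-1,0.2,0,0],[-0.1,-1,0,0,0],[-0.1,-1,0,0,0],[-0.1,-1,0,0,0]]' |grep force; python3 g.py
python3 - <<'E'
from g import *
d,s,l,h=cover()
m=(h>.03)&(h<.13)&(abs(l)<.11)&(s>-.12)&(s<.08)&(abs(l)>.02);k=np.polyfit(h[m],s[m],1);print('cover slope angle',np.pi/2-np.arctan(-k[0]),k,m.sum())
np.savez('pics/s2.npz',**d)
E
```

```text
contact_force: [-0.4, 0.9, 1.3]
t 5.8 pos [0.5609 0.0596 0.2582] s 0.0166 lat 0.0117 h 0.1827 Fs 0.88 Fz 1.34 toolz [ 0.012 -0.005 -1.   ] jaw deg 84.9
contact_force: [-0.0, -0.2, -0.1]
t 6.3 pos [ 0.552  -0.0466  0.2895] s -0.09 lat 0.0102 h 0.214 Fs -0.21 Fz -0.09 toolz [ 0.016 -0.005 -1.   ] jaw deg 84.9
cover slope angle 1.3277064601936381 [-0.2479941   0.00698234] 117
```

```bash

python3 -m inch '[[0,0,-1,0,0],[0,0,-1,0,0],[0,0,-0.65,0,0],[0,0,0,0,0]]'|grep force; python3 g.py
python3 -m inch '[[0,0,0,0,0],[0,0,0,0,0]]' |grep force; python3 -m inch '[[0,0,0,0,0],[0,0,0,0,0]]' |grep force;python3 -m inch '[[0,0,0,0,0],[0,0,0,0,0]]' |grep force;python3 g.py
python3 - <<'E'
from g import *
d,s,l,h=cover()
m=(h>.03)&(h<.13)&(abs(l)<.11)&(s>-.12)&(s<.08)&(abs(l)>.03);k=np.polyfit(h[m],s[m],1);print('cover slope angle',np.pi/2-np.arctan(-k[0]),k,m.sum())
np.savez('pics/s3.npz',**d);cv2.imwrite('pics/s3.png',cv2.resize(d['pixels'][90:270,180:330,::-1],None,fx=3.3,fy=3.3,interpolation=cv2.INTER_CUBIC))
E
```

```text
contact_force: [-0.5, -0.5, -0.9]
t 6.75 pos [ 0.5511 -0.0468  0.2206] s -0.0903 lat 0.0111 h 0.1451 Fs -0.51 Fz -0.93 toolz [ 0.012 -0.006 -1.   ] jaw deg 84.8
contact_force: [0.7, -0.3, 0.2]
contact_force: [0.7, -0.2, 0.1]
contact_force: [0.4, -0.5, -0.1]
t 7.35 pos [ 0.552  -0.0472  0.2222] s -0.0906 lat 0.0102 h 0.1467 Fs -0.44 Fz -0.1 toolz [ 0.015 -0.006 -1.   ] jaw deg 84.8
cover slope angle 1.2124526945877105 [-0.37451299  0.0093364 ] 286
```

View pics/s3.png

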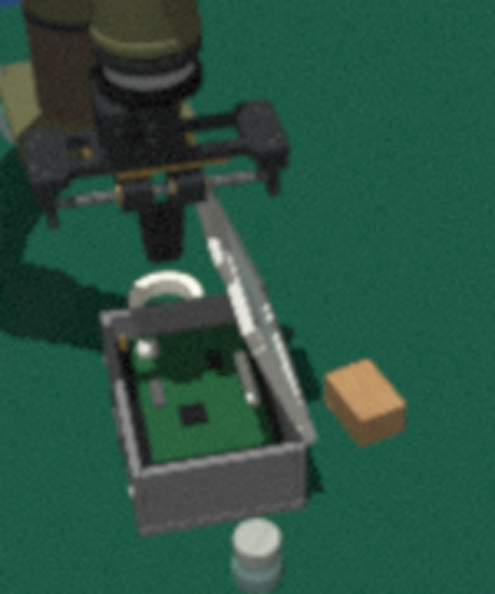

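The closed fingers (160,225) stand in front of the falling cover, whose lip is near (230,285). I'll wait for contact.

```bash

for i in 1 2 3; do python3 -m inch '[[0,0,0,0,0],[0,0,0,0,0]]' |grep force;done; python3 g.py
python3 - <<'E'
from g import *
d,s,l,h=cover()
m=(h>.03)&(h<.13)&(abs(l)<.11)&(s>-.12)&(s<.08)&(abs(l)>.03);k=np.polyfit(h[m],s[m],1);print('cover slope angle',np.pi/2-np.arctan(-k[0]),k,m.sum())
E
```

```text
contact_force: [-0.2, -0.3, 0.9]
contact_force: [-0.3, -0.1, 0.4]
contact_force: [-0.1, 0.3, 0.2]
t 8.0 pos [ 0.5519 -0.0473  0.222 ] s -0.0907 lat 0.0102 h 0.1465 Fs 0.25 Fz 0.16 toolz [ 0.015 -0.006 -1.   ] jaw deg 84.8
cover slope angle 1.0967584627665241 [-0.51305612  0.0112648 ] 519
```

```bash
cat > a.py <<'E'
from g import *
d,s,l,h=cover()
for nm,side in(('near',l>.03),('far',l<-.03)):
    m=(h>.02)&(h<.16)&(abs(l)<.098)&(s>-.2)&(s<.06)&side&(np.hypot(s,h)<.138)&(np.hypot(s,h)>.05)
    a=np.arctan2(h[m],-s[m]); 
    if m.sum()>10: print(nm,'cover angle',np.median(a).round(3),m.sum())
where()
E
python3 a.py; python3 -m inch '[[0,0,0,0,0],[0,0,0,0,0]]' |grep force; python3 a.py
```

```text
near cover angle 1.219 126
far cover angle 1.207 181
t 8.1 pos [ 0.5519 -0.0473  0.222 ] s -0.0908 lat 0.0103 h 0.1465 Fs -0.1 Fz -1.05 toolz [ 0.015 -0.006 -1.   ] jaw deg 84.8
contact_force: [0.3, -0.1, -0.0]
near cover angle 1.218 126
far cover angle 1.207 182
t 8.35 pos [ 0.5519 -0.0473  0.222 ] s -0.0907 lat 0.0103 h 0.1465 Fs -0.37 Fz 0.41 toolz [ 0.015 -0.006 -1.   ] jaw deg 84.8
```

The cover is caught and still, at about 1.1 rad. I'll lower it along the lip's arc.

```bash

python3 -m inch '[[-0.02,-0.17,-0.1,0,0],[-0.02,-0.17,-0.1,0,0],[-0.02,-0.17,-0.1,0,0],[-0.02,-0.17,-0.1,0,0],[-0.02,-0.17,-0.1,0,0]]' |grep force; python3 a.py
python3 -m inch '[[-0.02,-0.15,-0.13,0,0],[-0.02,-0.15,-0.13,0,0],[-0.01,-0.15,-0.13,0,0],[-0.01,-0.15,-0.13,0,0],[-0.01,-0.15,-0.13,0,0]]' |grep force; python3 a.py
```

```text
contact_force: [-0.1, 0.1, 0.6]
near cover angle 1.105 193
far cover angle 1.098 256
t 8.9 pos [ 0.5491 -0.0699  0.2087] s -0.1135 lat 0.0109 h 0.1332 Fs -0.6 Fz -1.19 toolz [ 0.014 -0.006 -1.   ] jaw deg 84.7
contact_force: [0.4, -0.6, 0.8]
near cover angle 0.944 263
far cover angle 0.938 360
t 9.45 pos [ 0.5474 -0.0884  0.1923] s -0.1321 lat 0.0108 h 0.1168 Fs 0.01 Fz -0.11 toolz [ 0.014 -0.006 -1.   ] jaw deg 84.7
```

```bash

python3 -m inch '[[-0.01,-0.13,-0.15,0,0],[-0.01,-0.13,-0.15,0,0],[-0.02,-0.13,-0.15,0,0],[-0.01,-0.13,-0.15,0,0],[-0.01,-0.13,-0.15,0,0]]' |grep force; python3 a.py
python3 -m inch '[[0,0,0,0,0],[0,0,0,0,0]]' |grep force; python3 a.py
```

```text
contact_force: [0.7, 0.1, -0.1]
near cover angle 0.768 325
far cover angle 0.76 468
t 10.0 pos [ 0.5457 -0.1046  0.1734] s -0.1483 lat 0.0108 h 0.0979 Fs -2.52 Fz -1.87 toolz [ 0.014 -0.006 -1.   ] jaw deg 84.7
contact_force: [-0.6, -0.7, -0.1]
near cover angle 0.763 321
far cover angle 0.758 462
t 10.25 pos [ 0.546  -0.1036  0.1746] s -0.1474 lat 0.0107 h 0.0991 Fs -1.48 Fz -1.63 toolz [ 0.014 -0.006 -1.   ] jaw deg 84.8
```

```bash

python3 -m inch '[[-0.01,-0.1,-0.16,0,0],[-0.01,-0.1,-0.16,0,0],[-0.01,-0.1,-0.16,0,0],[-0.01,-0.1,-0.16,0,0],[-0.01,-0.1,-0.16,0,0]]' |grep force; python3 a.py
python3 -m inch '[[0,0,0,0,0]]' |grep force; python3 a.py
```

```text
contact_force: [-0.7, -3.8, 1.5]
near cover angle 0.614 330
far cover angle 0.61 540
t 10.8 pos [ 0.5447 -0.1172  0.1534] s -0.161 lat 0.0106 h 0.0779 Fs -4.41 Fz 0.48 toolz [ 0.014 -0.006 -1.   ] jaw deg 84.7
contact_force: [-1.3, -6.1, 1.9]
near cover angle 0.613 336
far cover angle 0.611 539
t 10.95 pos [ 0.5449 -0.1165  0.1543] s -0.1603 lat 0.0105 h 0.0788 Fs -5.73 Fz 1.29 toolz [ 0.015 -0.006 -1.   ] jaw deg 84.7
```

```bash

python3 -m inch '[[-0.01,-0.1,-0.12,0,0],[-0.01,-0.09,-0.14,0,0],[-0.01,-0.09,-0.14,0,0]]' |grep force; python3 a.py
python3 -m inch '[[-0.01,-0.08,-0.13,0,0],[-0.01,-0.08,-0.13,0,0]]' |grep force; python3 a.py
```

```text
contact_force: [0.8, -0.4, -0.2]
near cover angle 0.547 344
far cover angle 0.545 560
t 11.3 pos [ 0.5441 -0.1227  0.1437] s -0.1665 lat 0.0107 h 0.0682 Fs -1.07 Fz -0.4 toolz [ 0.015 -0.004 -1.   ] jaw deg 84.8
contact_force: [0.9, -1.2, 0.6]
near cover angle 0.477 351
far cover angle 0.47 578
t 11.55 pos [ 0.5436 -0.127   0.1373] s -0.1709 lat 0.0107 h 0.0618 Fs -2.29 Fz -0.91 toolz [ 0.015 -0.005 -1.   ] jaw deg 84.8
```

```bash

python3 -m inch '[[-0.004,-0.045,-0.12,0,0],[-0.004,-0.043,-0.12,0,0],[-0.004,-0.04,-0.12,0,0]]' |grep force; python3 a.py
python3 -m inch '[[-0.004,-0.038,-0.12,0,0],[-0.004,-0.037,-0.12,0,0]]' |grep force; python3 a.py;python3 -m inch '[[0,0,0,0,0]]' |grep force; python3 a.py
```

```text
contact_force: [-0.7, -1.4, -0.1]
near cover angle 0.389 356
far cover angle 0.386 608
t 11.9 pos [ 0.5432 -0.1305  0.1283] s -0.1744 lat 0.0108 h 0.0528 Fs -0.3 Fz -0.59 toolz [ 0.014 -0.006 -1.   ] jaw deg 84.7
contact_force: [-0.4, -0.5, -0.2]
near cover angle 0.339 345
far cover angle 0.338 596
t 12.15 pos [ 0.543  -0.1323  0.1223] s -0.1762 lat 0.0108 h 0.0468 Fs -0.92 Fz -1.07 toolz [ 0.014 -0.006 -1.   ] jaw deg 84.7
contact_force: [0.4, -1.4, -1.8]
near cover angle 0.326 347
far cover angle 0.322 597
t 12.3 pos [ 0.5431 -0.1323  0.1229] s -0.1762 lat 0.0108 h 0.0474 Fs -2.0 Fz -0.69 toolz [ 0.014 -0.006 -1.   ] jaw deg 84.7
```

```bash

python3 -m inch '[[0,0.05,0,0,0]]' |grep force; python3 a.py;python3 -m inch '[[0,0,0,0,0]]' |grep force; python3 a.py
python3 - <<'E'
from g import *
d=r.snapshot('scene');np.savez('pics/s4.npz',**d)
e=np.array([np.cos(yaw),np.sin(yaw)]);f=np.array([-e[1],e[0]])
for n in('scene','top'):
    d=r.snapshot(n) if n=='top' else d
    q=cloud(d)-H;s=q[...,:2]@e;l=q[...,:2]@f;h=q[...,2]
    for lo,hi in((-.098,-.05),(.05,.098)):
        m=(l>lo)&(l<hi)&(s>-.136)&(s<-.01)&(h>.006)
        if m.sum()>20:
            k=np.polyfit(s[m],h[m],1);rr=h[m]-np.polyval(k,s[m]);g=abs(rr)<.006;k=np.polyfit(s[m][g],h[m][g],1);print(n,lo,'slope angle',np.arctan(-k[0]).round(3),k.round(4),m.sum())
    m=(l>-.05)&(l<-.015)&(s<-.145)&(s>-.19)&(h>.0);print(' lip pts',m.sum(),s[m].min() if m.any() else 0,np.median(h[m]) if m.any() else 0)
cv2.imwrite('pics/s4.png',cv2.resize(load('s4')['pixels'][110:260,180:330,::-1],None,fx=4,fy=4,interpolation=cv2.INTER_CUBIC))
E
```

```text
contact_force: [-0.9, -6.3, 0.3]
near cover angle 0.325 358
far cover angle 0.324 608
t 12.45 pos [ 0.5431 -0.1321  0.1229] s -0.176 lat 0.0108 h 0.0474 Fs -4.15 Fz 0.17 toolz [ 0.014 -0.009 -1.   ] jaw deg 84.7
contact_force: [-1.3, -5.5, 0.2]
near cover angle 0.324 351
far cover angle 0.323 601
t 12.6 pos [ 0.543  -0.1321  0.123 ] s -0.176 lat 0.0108 h 0.0475 Fs -4.84 Fz -0.72 toolz [ 0.014 -0.008 -1.   ] jaw deg 84.7
scene -0.098 slope angle 0.22 [-0.2232  0.0108] 649
scene 0.05 slope angle 0.219 [-0.223   0.0105] 360
 lip pts 1703 -0.18995287703195438 0.2931706371957847
top -0.098 slope angle 0.221 [-0.2252  0.0094] 722
top 0.05 slope angle 0.223 [-0.2265  0.0092] 739
 lip pts 202 -0.189267754380131 0.3863228054746635
```

View pics/s4.png

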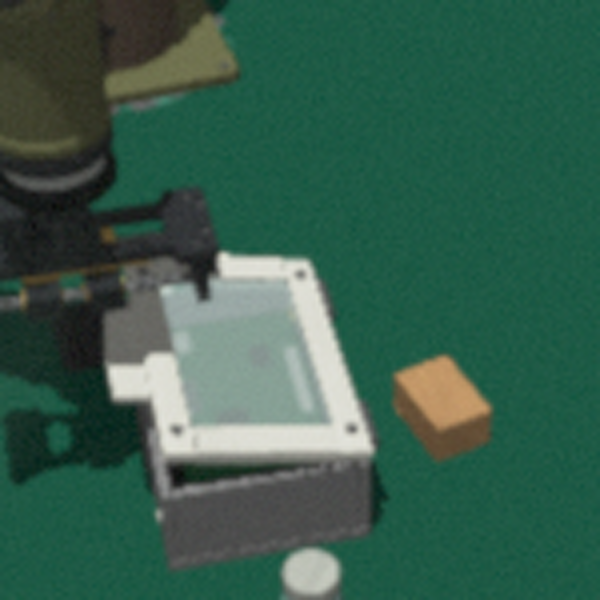

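The crop shows the cover nearly down on the finger, with the lip at (130,330) and the angle 0.22 rad in both views. It holds still at about 5 N of side load. I'll carry on slowly.

```bash
cat > b.py <<'E'
from g import *
e=np.array([np.cos(yaw),np.sin(yaw)]);f=np.array([-e[1],e[0]])
q=cloud(r.snapshot('top'))-H;s=q[...,:2]@e;l=q[...,:2]@f;h=q[...,2]
m=(l>.05)&(l<.095)&(s>-.136)&(s<-.01)&(h>.0)&(h<.06);k=np.polyfit(s[m],h[m],1);print('angle',np.arctan(-k[0]).round(3),'h at 0',k[1].round(4))
where()
E
python3 -m inch '[[0,-0.02,-0.1,0,0],[0,-0.02,-0.1,0,0]]' |grep force; python3 b.py
python3 -m inch '[[0,-0.018,-0.1,0,0],[0,-0.018,-0.1,0,0]]' |grep force; python3 b.py
```

```text
contact_force: [-1.2, -5.5, -0.4]
angle 0.189 h at 0 0.0094
t 12.95 pos [ 0.5429 -0.1332  0.1175] s -0.1771 lat 0.0108 h 0.042 Fs -5.49 Fz -0.73 toolz [ 0.014 -0.008 -1.   ] jaw deg 84.7
contact_force: [-1.7, -5.0, -0.1]
angle 0.162 h at 0 0.009
t 13.2 pos [ 0.5429 -0.1341  0.1125] s -0.178 lat 0.0108 h 0.037 Fs -3.59 Fz -0.28 toolz [ 0.014 -0.008 -1.   ] jaw deg 84.7
```

```bash

python3 -m inch '[[0,-0.014,-0.1,0,0],[0,-0.013,-0.1,0,0],[0,-0.012,-0.1,0,0]]' |grep force; python3 b.py
python3 -m inch '[[0,-0.01,-0.1,0,0],[0,-0.009,-0.1,0,0]]' |grep force; python3 b.py
python3 -m inch '[[0,-0.006,-0.1,0,0],[0,-0.005,-0.1,0,0]]' |grep force; python3 b.py
```

```text
contact_force: [-1.7, -5.4, 0.2]
angle 0.115 h at 0 0.0092
t 13.55 pos [ 0.5427 -0.1352  0.1049] s -0.1792 lat 0.0108 h 0.0294 Fs -5.31 Fz -0.28 toolz [ 0.014 -0.008 -1.   ] jaw deg 84.7
contact_force: [-1.9, -5.4, 0.5]
angle 0.08 h at 0 0.0094
t 13.8 pos [ 0.5427 -0.1358  0.0998] s -0.1797 lat 0.0108 h 0.0243 Fs -5.67 Fz -1.61 toolz [ 0.013 -0.009 -1.   ] jaw deg 84.7
contact_force: [-1.4, -6.5, -0.4]
angle 0.05 h at 0 0.0094
t 14.05 pos [ 0.5426 -0.1363  0.0948] s -0.1802 lat 0.0108 h 0.0193 Fs -6.14 Fz -0.19 toolz [ 0.013 -0.009 -1.   ] jaw deg 84.7
```

```bash

python3 -m inch '[[0,-0.004,-0.09,0,0],[0,-0.002,-0.09,0,0]]' |grep force; python3 b.py
python3 -m inch '[[0,0,-0.08,0,0]]' |grep force; python3 b.py
python3 -m inch '[[0,0,-0.06,0,0]]' |grep force; python3 b.py
```

```text
contact_force: [-2.0, -6.1, -0.0]
angle 0.022 h at 0 0.0094
t 14.3 pos [ 0.5426 -0.1366  0.0903] s -0.1805 lat 0.0108 h 0.0148 Fs -5.83 Fz -1.47 toolz [ 0.013 -0.009 -1.   ] jaw deg 84.7
contact_force: [-1.8, -7.4, 0.2]
angle 0.01 h at 0 0.0094
t 14.45 pos [ 0.5426 -0.1367  0.0883] s -0.1806 lat 0.0108 h 0.0128 Fs -5.99 Fz -0.86 toolz [ 0.013 -0.01  -1.   ] jaw deg 84.7
contact_force: [-0.9, -7.2, -0.5]
angle -0.007 h at 0 0.0102
t 14.6 pos [ 0.5426 -0.1368  0.0871] s -0.1807 lat 0.0108 h 0.0116 Fs -7.79 Fz 1.95 toolz [ 0.013 -0.01  -1.   ] jaw deg 84.7
```

The cover now reads level and the vertical force has reversed, so it is seated. I'll draw the finger away.

```bash

python3 -m inch '[[0,-0.05,0,0,0],[0,-0.1,0,0,0],[-0.02,-0.3,0,0,0]]' |grep force; python3 b.py
python3 -m inch '[[-0.1,-1,0,0,0],[-0.1,-1,0,0,0],[-0.1,-1,0.5,0,0],[-0.1,-1,0.5,0,0],[0,0,0,0,0]]' |grep force; python3 b.py
python3 - <<'E'
from g import *
d=r.snapshot('scene');cv2.imwrite('pics/s5.png',d['pixels'][:,:,::-1])
w=cloud(load('top0'));t=r.snapshot('top');w2=cloud(t)
for n,(u,v) in dict(jar=(279,125),box=(229,170),tape=(268,234)).items(): print(n,w[v,u].round(3),w2[v,u].round(3))
E
```

```text
contact_force: [-0.5, 0.7, -0.2]
angle -0.003 h at 0 0.0099
t 14.95 pos [ 0.5432 -0.1464  0.0878] s -0.1902 lat 0.0093 h 0.0123 Fs -1.43 Fz -0.04 toolz [ 0.016 -0.005 -1.   ] jaw deg 84.7
contact_force: [1.5, -0.3, 0.6]
angle -0.002 h at 0 0.0098
t 15.5 pos [ 0.5331 -0.247   0.1131] s -0.2913 lat 0.0095 h 0.0376 Fs 0.86 Fz 0.11 toolz [ 0.017 -0.005 -1.   ] jaw deg 84.6
jar [ 0.715 -0.029  0.053] [ 0.715 -0.029  0.052]
box [0.584 0.125 0.037] [0.584 0.125 0.032]
tape [0.39  0.011 0.024] [0.39  0.011 0.02 ]
```

View pics/s5.png

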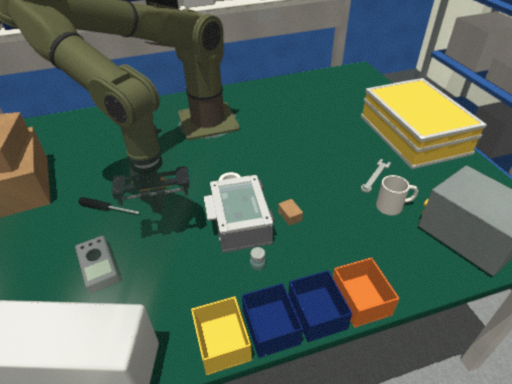

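The picture shows the cover shut (240,205), the gripper clear at (150,185), and every other item where it was.

```bash
python3 -c "
from plant import r;print(r.finish_job())"
```

```text
the job is handed in; nothing more can be done
None
```

The cover is fully shut and the job is handed in at about 15.6 s of the 54 s allowed.

**How it went:** I tipped the cover past upright from behind with the closed fingertips. I then went over it and caught the lip on the outside of a finger at about 1.1 rad. From there I lowered it along the lip's arc, at about 0.3 rad/s at first and mostly 0.1–0.2 rad/s over the last 0.3 rad. When it was seated I drew the finger away to the front.

**Last checks:**
- **Cover:** it reads level, at −0.002 rad.
- **Robot:** the gripper is about 10 cm clear of the lip, and the force reading is noise only.
- **Bystanders:** the jar, box and tape measured the same within 5 mm. The screwdriver, meter, wrench and mug I compared only by eye in the picture, and they look unmoved.

**Did not go as described:**
- **Finger angle:** the interface keeps the tool vertical, so the finger could not point forward and down under the lip. I spent about 2 s testing this at the edge of reach, which left a tilt of about 1° in the tool. The last part was carried by light side pressure and friction instead. Force readings were mostly 4–6 N, about 8 N at the most, when it seated.
- **Small slip:** near 0.3 rad the lip slid down the finger by roughly 1 cm, slowly, and I added a little pressure to stop it. I did not measure its speed during that slide directly. It crept at about 0.1 rad/s at the end of it, and the average over the steps around it was about 0.2–0.25 rad/s.

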